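# Stack the two-tier sample stand and load its jars

## Robot

A 6-joint arm with a two-finger parallel gripper is mounted at the origin on the work surface. World frame = base frame: x ahead of the robot, y to its left, z up, the work surface at z = 0. Lengths are in mm, angles in rad, forces in N, time in s.
With the tool pointing down it reaches from about 275 to 1000 mm from the base axis. Payload 8.4 kg.
Tool frame: the origin (TCP) lies at the very end of the fingers, on their centre line; the grasp point (between the pads) lies 19 mm behind it; z points along the fingers, y is the direction in which the jaws open and shut (so a half turn about z gives the same grasp; the last joint's range is limited). The gripper opens to 85 mm and grips with 20 to 120 N. Pads are 22 mm wide; open, the fingers measure 114 mm over their backs; the gripper's body (76 mm by 85 mm) begins 54 mm behind the grasp point. The pads swing forward as they close: fully open they stand 13 mm farther back than shut.
Start: joints at [-1.139, 0.353, 1.633, -0, 1.155, -0.002], TCP at [262.7, -567.112, 231.281] pointing down, gripper open.
Joint ranges: [-2.63, 2.63], [-0.92, 2.1], [0.06, 2.66], [-1.3, 4.44], [0, 2.69], [-3.02, 3.02]. Speed limits (rad/s): [2.22, 2.22, 2.79, 3.14, 3.14, 3.14].

## Interface

Orientations are given as [roll, pitch, yaw] about the fixed x, y, z axes, in that order (R = Rz(yaw) Ry(pitch) Rx(roll)).
In Python, from rig import r, vision gives the robot as it stands.
- The arm moves only by the tool move_arm, never from a script. Its argument "series" is text: rows parted by semicolons, each of 7 numbers parted by spaces: the closure, from -1 (fully open) to 1 (shut), then the shift along the tool's x, y, z in units of 40 mm (1.0 is 40 mm), then the turn, a rotation vector about the tool's x, y, z in degrees. In form: grip tx ty tz ax ay az; .... A call has 1 to 20 rows; each row shifts and turns the pose as measured when the row begins, along the tool's axes as they then stand; what a row does not reach is not made up. A row lasts 1/8 s, in which the tool goes at most 62.5 mm and 10.7 degrees, less where a joint would pass 70% of its speed; a pose out of reach is approached as far as the arm can. A call is refused whole if a number of a shift passes 1 or a number of a turn 10.7, either way. A call with a gripper value outside its range is refused whole. The fingers move at their own pace and stop on an object; "grip_force" is the grip in N (left out, the last holds). Time passes only in rows, so rows that do not move let the fingers close. It gives the time, the measured TCP pose, the force and the opening at its end, in the units of the state.
- r.sense(): the state, without advancing time (a new reading comes with each control period).
- vision.grab_frame(name): name is "scene" or "top" or "wrist"; returns the picture (384x512x3 uint8, red, green, blue); there is no depth.
- vision.camera_params(name): a dict with "fx", "fy", "cx", "cy" (pixels), "position" and "rotation" of the camera in the world. Camera axes: x right, y up, looking along -z (the intrinsics and any distortion apply to the point x, -y, -z); pixel columns grow to the right and rows downward; lengths in mm; the calibration is good to about 2 mm. A picture is of the moment at which its call begins: read the wrist's pose just before it. camera_params takes no time and is no camera call; for the wrist camera it gives the pose at the moment of the call.
- r.sign_off(): hands the job in, once; it reports no verdict.
The state is a dict: "clock": time; "qpos": joint angles; "qvel": joint speeds; "joint_efforts": joint torques, N m; "eef_pos": TCP position; "tcp_rot": TCP orientation; "contact_force": force on the tool from outside, world axes, zero at the start; "wrist_torque": the same for the moment, N m; "opening": opening from 0.0 (shut) to 1.0 (fully open).
Only numpy, scipy, OpenCV 4.12 (cv2) and the standard library are available. Lean on these libraries where they do the work, as an engineer would, in place of code of your own. Each camera call takes 0.05 s, during which the arm holds its last target. There are 200 camera calls.

## Task

Stack the sample stand: first seat the lower tray (large corner holes) fully down over the four posts, then the upper tray (small corner holes, two round wells) over the same posts, then stand the wide jar in the wide well and the narrow jar in the narrow well, upright. Set things down rather than dropping them, and leave the amber bottle and the steel weight where they stand.

Things in the scene. Friction and masses are not known exactly. Their poses are not given: they have to be found in the camera images.
- stand: Fixed dark steel plate 220 (x) x 124 (y) x 12 mm with four stepped steel posts at x +-90, y +-44 mm; origin: centre of underside. Post diameter, by height above origin: 28 mm to 22 mm (shoulder: lower tray's underside rests here), 18 mm to 67, tapering to 15 mm at 72 (shoulder for the upper tray's underside), 9 mm to 84, cone to 3 mm at the tip, 92. Trays fit either way round.
- lower_tray: Loose sheet-steel tray 220 (x) x 124 (y) x 5 mm, 0.26 kg; four 22 mm holes at x +-90, y +-44 mm; a lip along each long edge, top 15 mm above the underside; no wells. Origin: centre of underside. Black bar handle in the middle, over the centre of mass: 36 mm along x, 12 mm thick in y (grip across y), 26 to 40 mm above the origin, on two end stems.
- upper_tray: Loose sheet-steel tray 220 (x) x 124 (y) x 5 mm, 0.30 kg; four 13 mm holes at x +-90, y +-44 mm; two round wells made by raised rings, wide one at +x, narrow one at -x. Origin: centre of underside. Same black handle as the lower tray: 36 mm along x, 12 mm thick in y (grip across y), 26 to 40 mm above the origin.
- wide_well (a point): Centre of the wide well's floor on the upper tray (at +56 mm x, 5 mm above the tray's origin); axes as the tray. Ring inside diameter 62 mm, wall 3 mm thick, 8 mm high. The wide jar belongs here.
- narrow_well (a point): Centre of the narrow well's floor on the upper tray (at -56 mm x, 5 mm above the tray's origin); axes as the tray. Ring inside diameter 46 mm, wall 3 mm thick, 8 mm high. The narrow jar belongs here.
- wide_jar: White plastic sample jar with a black lid, 48 mm diameter, 70 mm tall, straight-sided, about 0.12 kg, standing on the bench. Origin: centre of its underside, z up.
- narrow_jar: White plastic sample jar with a black lid like the other but slimmer and taller: 32 mm diameter, 80 mm tall, about 0.07 kg, standing on the bench. Origin: centre of its underside, z up.
- amber_bottle: Bystander: amber bottle with a red cap, 56 mm diameter, 85 mm tall. Origin: centre of its underside. Leave it where it stands.
- check_weight: Bystander: polished steel balance weight with a knob, 44 mm diameter, 62 mm tall. Origin: centre of its underside. Leave it where it stands.

How it is judged (in metres and radians):
On the way, in this order (a step that is already met when the one before it is completed fails the run):
1. the lower tray is seated on the lower shoulders of all four posts, the upper tray not yet over the stand (horizontal distance between lower_tray and stand below 0.006 m and z of lower_tray in the frame of stand between 0.018 and 0.026 m and angle between the x axis of lower_tray and the x axis of stand, either way round below 0.08 rad and angle between lower_tray's own z axis and vertical below 0.05 rad and horizontal distance between upper_tray and stand above 0.05 m), for 0.2 s.
2. the upper tray is seated on the upper shoulders above the lower tray, both jars still out of the wells (horizontal distance between each of lower_tray, upper_tray and stand below 0.006 m and z of lower_tray in the frame of stand between 0.018 and 0.026 m and angle between the x axis of each of lower_tray, upper_tray and the x axis of stand, either way round below 0.08 rad and angle between each of lower_tray, upper_tray's own z axis and vertical below 0.05 rad and z of upper_tray in the frame of stand between 0.068 and 0.076 m and horizontal distance between each of wide_jar, narrow_jar and wide_well above 0.03 m and horizontal distance between each of wide_jar, narrow_jar and narrow_well above 0.03 m), for 0.2 s.
At the end, for the whole second after the job is handed in: Trays level on their own shoulders (6 mm from the stand's centre, 4 mm in height, 0.08 rad either way round, tilt 0.05 rad), each jar upright in its own well (10 mm from the centre, 4 mm from the floor, tilt 0.08 rad), all four at rest (horizontal distance between each of lower_tray, upper_tray and stand below 0.006 m and z of lower_tray in the frame of stand between 0.018 and 0.026 m and angle between the x axis of each of lower_tray, upper_tray and the x axis of stand, either way round below 0.08 rad and angle between each of lower_tray, upper_tray's own z axis and vertical below 0.05 rad and z of upper_tray in the frame of stand between 0.068 and 0.076 m and horizontal distance between wide_jar and wide_well below 0.01 m and z of wide_jar in the frame of wide_well between -0.004 and 0.004 m and angle between each of wide_jar, narrow_jar's own z axis and vertical below 0.08 rad and horizontal distance between narrow_jar and narrow_well below 0.01 m and z of narrow_jar in the frame of narrow_well between -0.004 and 0.004 m and linear speed of each of lower_tray, upper_tray, wide_jar, narrow_jar below 0.02 m/s); the robot touches nothing.
It fails at once if a tray falls onto the posts (faster than 0.5 m/s close above its seat) ((horizontal distance between lower_tray and stand below 0.02 m and z of lower_tray in the frame of stand below 0.06 m and linear speed of lower_tray above 0.5 m/s) or (horizontal distance between upper_tray and stand below 0.02 m and z of upper_tray in the frame of stand below 0.1 m and linear speed of upper_tray above 0.5 m/s)).
It fails at once if a jar falls into its well (faster than 0.5 m/s within 30 mm of its floor) ((distance between wide_jar and wide_well below 0.03 m and linear speed of wide_jar above 0.5 m/s) or (distance between narrow_jar and narrow_well below 0.03 m and linear speed of narrow_jar above 0.5 m/s)).
It fails at once if the amber bottle or the steel weight is moved more than 25 mm or tipped ((distance of amber_bottle from where it was at the start of the episode above 0.025 m or angle between amber_bottle's own z axis and vertical above 0.35 rad) or (distance of check_weight from where it was at the start of the episode above 0.025 m or angle between check_weight's own z axis and vertical above 0.35 rad)).
It also fails if it takes over 128 s, if anything falls off the work surface, if the arm or the gripper's body presses on something with over 40 N, if the wrist force passes 120 N, or if a joint passes its speed limit or range.

## Working session

There is one attempt and no reset: what is moved stays moved. The work goes in short steps, Python scripts to look and compute and a tool call to move; the robot and the scene stay as the last step left them, time stands still between calls to the robot, and variables do not carry over. Pictures are saved under pics/ and viewed, about 12 in all and at most 16, crops included, and the job is handed in when it is done.

Besides the shell and the picture viewer there is one more tool, called after "Emit:" as name(argument=value, ...) on one line, values as JSON. move_arm: Moves the arm, as the interface text tells. Its arguments: {"type":"object","properties":{"series":{"type":"string"},"grip_force":{"type":"number"}},"required":["series"]}

```bash
ls; mkdir -p pics; python3 - <<'E'
from rig import r, vision
import cv2
print(r.sense())
for n in ("scene","top","wrist"):
    p=vision.camera_params(n); print(n,p)
    im=vision.grab_frame(n); cv2.imwrite(f"pics/{n}0.png",im[:,:,::-1])
a=[cv2.imread(f"pics/{n}0.png") for n in ("top","scene")]
cv2.imwrite("pics/a.png",cv2.resize(a[0],(800,600)))
E
```

```text
pics
{'clock': 0.0, 'qpos': array([-1.13937278e+00,  3.53647119e-01,  1.63414567e+00, -2.14440936e-05,
        1.15518594e+00, -2.39473658e-03]), 'qvel': array([-2.39144099e-05,  1.02669158e-03, -9.46325646e-04, -8.76983609e-04,
       -5.77749763e-04,  1.81936550e-04]), 'joint_efforts': array([-1.71403644e-03, -6.05250049e+01, -3.42076313e+01,  6.12093868e-05,
        9.20864695e-03,  4.82537087e-05]), 'eef_pos': array([ 262.50844603, -566.67168014,  230.5573828 ]), 'tcp_rot': array([-3.14020654e+00,  1.62872026e-05,  4.33826966e-01]), 'contact_force': array([0.2484256 , 0.80291616, 0.97290048]), 'wrist_torque': array([-0.00125758, -0.01689014,  0.03278538]), 'opening': 0.996068445448295}
scene {'fx': 392.7690920885086, 'fy': 392.7690920885086, 'cx': 258.4803608163824, 'cy': 190.70747321211635, 'position': array([1324.33693068,  375.27826045,  621.20396687]), 'rotation': array([9.98752835e-01, 7.53949553e-04, 2.00932503e+00])}
top {'fx': 386.6411501520006, 'fy': 386.6411501520006, 'cx': 250.41929320552703, 'cy': 186.62487560130148, 'position': array([ 419.52034811,  -15.16023792, 1192.73271561]), 'rotation': array([ 8.10043930e-02, -7.07682454e-04, -1.55972558e+00])}
wrist {'fx': 269.14028588052383, 'fy': 269.14028588052383, 'cx': 259.8641142339939, 'cy': 190.81171831630272, 'position': array([ 322.75135146, -538.27716163,  372.21005857]), 'rotation': array([-0.26438489,  0.00165568, -1.13728698])}
```

View pics/a.png

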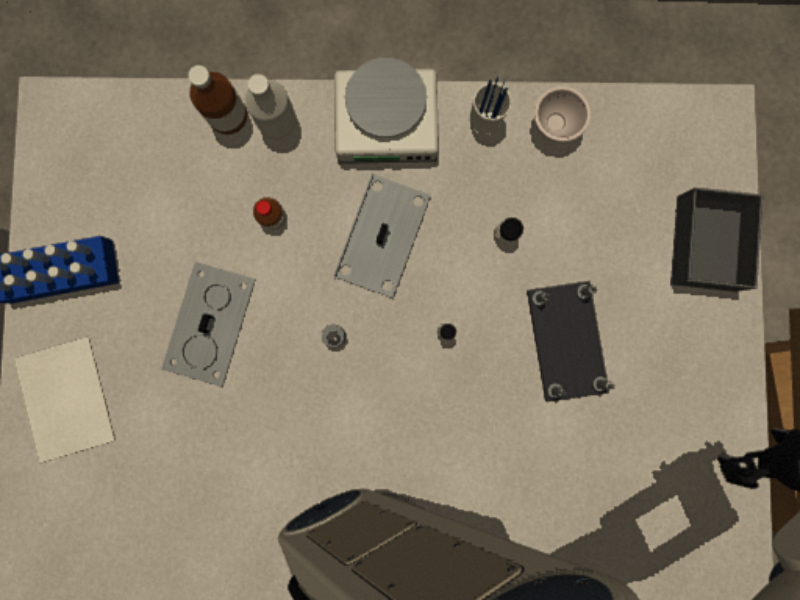

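View pics/scene0.png

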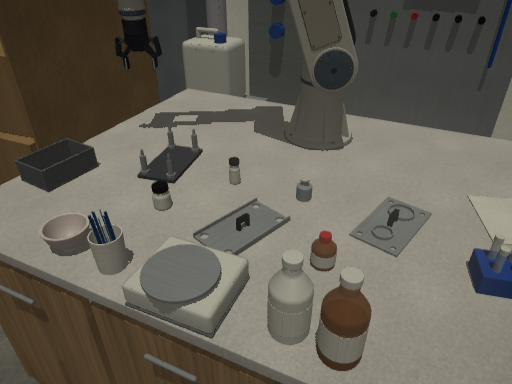

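Top view (800x600 px): lower tray at (383,236), upper tray at (209,324), stand at (568,342), wide jar at (511,229), narrow jar at (447,331), weight at (334,337) and amber bottle at (268,210). In the scene view both trays lie flat on the bench, and the jars stand upright.

```bash
cat > h.py <<'E'
import numpy as np, cv2
from scipy.spatial.transform import Rotation as Ro
from rig import r, vision
def rot(e): return Ro.from_euler('xyz',e).as_matrix()
def px2w(p,uv,z):
    uv=np.atleast_2d(uv).astype(float)
    d=np.c_[(uv[:,0]-p['cx'])/p['fx'],-(uv[:,1]-p['cy'])/p['fy'],-np.ones(len(uv))]@rot(p['rotation']).T
    o=np.array(p['position']); return o+d*((z-o[2])/d[:,2])[:,None]
def w2px(p,X):
    c=(np.atleast_2d(X)-p['position'])@rot(p['rotation'])
    return np.c_[p['cx']+p['fx']*c[:,0]/-c[:,2],p['cy']+p['fy']*c[:,1]/c[:,2]]
def blobs(mask,amin=20):
    n,l,s,c=cv2.connectedComponentsWithStats(mask.astype(np.uint8))
    return [(c[i],s[i],l==i) for i in range(1,n) if s[i,4]>=amin]
def grab(n):
    p=vision.camera_params(n); return vision.grab_frame(n)[:,:,::-1].copy(),p
E
python3 - <<'E'
from h import *
im=cv2.imread('pics/top0.png'); p=vision.camera_params('top')
hsv=cv2.cvtColor(im,cv2.COLOR_BGR2HSV); v=hsv[...,2]
for n,(x,y,z) in dict(low=(383,236,40),up=(209,324,40),wj=(511,229,70),nj=(447,331,80),stand=(568,342,12)).items():
    x=int(x*.64);y=int(y*.64); w=50 if n=='stand' else 14
    m=np.zeros(v.shape,bool); m[y-w:y+w,x-w:x+w]=(v[y-w:y+w,x-w:x+w]<(75 if n=='stand' else 55))
    b=max(blobs(m),key=lambda b:b[1][4]); c=px2w(p,b[0],z)[0]
    rc=cv2.minAreaRect(max(cv2.findContours(b[2].astype(np.uint8),0,1)[0],key=cv2.contourArea))
    pts=px2w(p,cv2.boxPoints(rc),z)
    e=[pts[1]-pts[0],pts[2]-pts[1]]; L=max(e,key=np.linalg.norm)
    print(n,b[0].round(1),b[1][4],c.round(1),'rect',[round(np.linalg.norm(k),1) for k in e],'ang',np.degrees(np.arctan2(L[1],L[0])).round(1),'ctr',pts.mean(0).round(1))
# tray holes / corners by hand from picture (800 px), at z=5
def q(l,z): return px2w(p,np.array(l)*.64,z).round(0)[:,:2].tolist()
print('low corners',q([(373,176),(430,195),(393,297),(335,277)],5))
print('up corners',q([(196,263),(255,281),(223,386),(163,370)],5))
print('stand tips',q([(539,296),(585,289),(604,382),(555,389)],92))
print('bottle,weight',q([(264,207)],85),q([(334,336)],62))
s=r.sense(); R=rot(s['tcp_rot']);pw=vision.camera_params('wrist')
print('cam in tool', R.T@(np.array(pw['position'])-s['eef_pos']), (R.T@rot(pw['rotation'])).round(3).tolist())
E
```

```text
low [244.4 150.2] 70 [623.    4.5  40. ] rect [np.float64(40.3), np.float64(17.5)] ang -22.2 ctr [623.6   3.9  40. ]
up [131.3 207.1] 93 [447.9 339.   40. ] rect [np.float64(38.3), np.float64(23.7)] ang -16.5 ctr [447.4 338.7  40. ]
wj [326.7 146.6] 170 [ 631.1 -237.7   70. ] rect [np.float64(42.2), np.float64(39.4)] ang -44.4 ctr [ 630.7 -237.9   70. ]
nj [286.2 212.3] 78 [ 437.1 -118.5   80. ] rect [np.float64(25.9), np.float64(25.8)] ang -89.4 ctr [ 436.5 -119.4   80. ]
stand [363.  218.4] 2841 [ 422.1 -358.8   12. ] rect [np.float64(136.2), np.float64(221.2)] ang -171.3 ctr [ 423.5 -363.3   12. ]
low corners [[748.0, 24.0], [710.0, -90.0], [505.0, -18.0], [544.0, 97.0]]
up corners [[568.0, 372.0], [534.0, 254.0], [328.0, 311.0], [358.0, 429.0]]
stand tips [[504.0, -285.0], [518.0, -369.0], [349.0, -401.0], [336.0, -312.0]]
bottle,weight [[665.0, 224.0]] [[427.0, 91.0]]
cam in tool [  66.60195559   -0.67612645 -141.57071998] [[-0.0, 0.965, 0.261], [1.0, 0.0, 0.0], [0.0, 0.261, -0.965]]
```

```bash
cat >> h.py <<'E'
def plan(x,y,z,yaw_deg,cur=None):
    "print tool-axis shift (40 mm units) from the present pose, then z turn (deg)"
    s=cur or r.sense(); R=rot(s['tcp_rot']); t=R.T@(np.array([x,y,z])-s['eef_pos'])
    T=Ro.from_euler('xyz',[np.pi,0,np.radians(yaw_deg)]).as_matrix()
    rv=np.degrees(Ro.from_matrix(R.T@T).as_rotvec())
    print('t',round(s['clock'],2),'at',s['eef_pos'].round(1),'rpy',np.degrees(s['tcp_rot']).round(1),'shift/40:',(t/40).round(3),'turn',rv.round(2))
E
python3 -c "
from h import *
plan(427,-342,200,9.7)"
```

```text
t 0.15 at [ 262.6 -566.8  230.7] rpy [-179.9   -0.    24.9] shift/40: [ 6.092 -3.37   0.772] turn [-6.000e-02  1.000e-02  1.515e+01]
```

Emit:
move_arm(series="-1 0.87 -0.48 0.1 0 0 0; -1 0.87 -0.48 0.1 0 0 0; -1 0.87 -0.48 0.1 0 0 0; -1 0.87 -0.48 0.1 0 0 0; -1 0.87 -0.48 0.1 0 0 0; -1 0.87 -0.48 0.1 0 0 0; -1 0.87 -0.48 0.1 0 0 0; -1 0 0 0 0 0 7.5; -1 0 0 0 0 0 7.5; -1 0 0 0 0 0 0")

```text
clock: 1.4
eef_pos: [431.2, -334.3, 199.7]
tcp_rot: [-3.138, 0.002, 0.165]
contact_force: [0.1, -0.8, -0.1]
opening: 0.999
```

```bash
python3 -c "
from h import *
plan(427,-342,200,9.7)
im,p=grab('wrist'); cv2.imwrite('pics/w1.png',im)
import pickle; pickle.dump(p,open('pics/w1.pkl','wb'))
print(r.sense()['qpos'])"
```

```text
t 1.4 at [ 431.2 -334.3  199.7] rpy [-1.798e+02  1.000e-01  9.500e+00] shift/40: [-0.135  0.172 -0.008] turn [-0.2   0.12 -0.22]
[-6.62991011e-01  2.66450174e-01  1.83255821e+00  9.95732430e-04
  1.04664468e+00  7.40351228e-01]
```

View pics/w1.png

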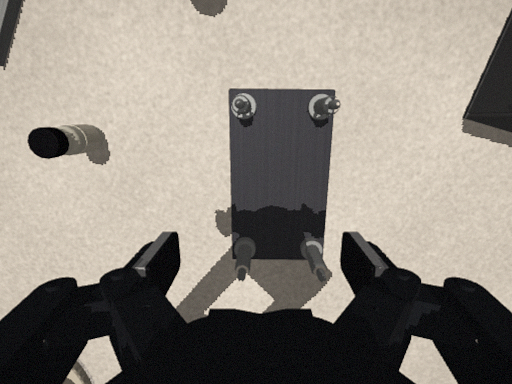

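```bash
python3 -c "
from h import *
im=cv2.imread('pics/w1.png')[80:290,210:350]
im=cv2.convertScaleAbs(im,alpha=1.6,beta=20)
a=cv2.resize(im[:70],None,fx=5,fy=5,interpolation=cv2.INTER_CUBIC);b=cv2.resize(im[145:210],None,fx=5,fy=5,interpolation=cv2.INTER_CUBIC)
cv2.imwrite('pics/w1c.png',np.vstack([a[:,:],b])[:600])
"
```

```text
(no output)
```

View pics/w1c.png

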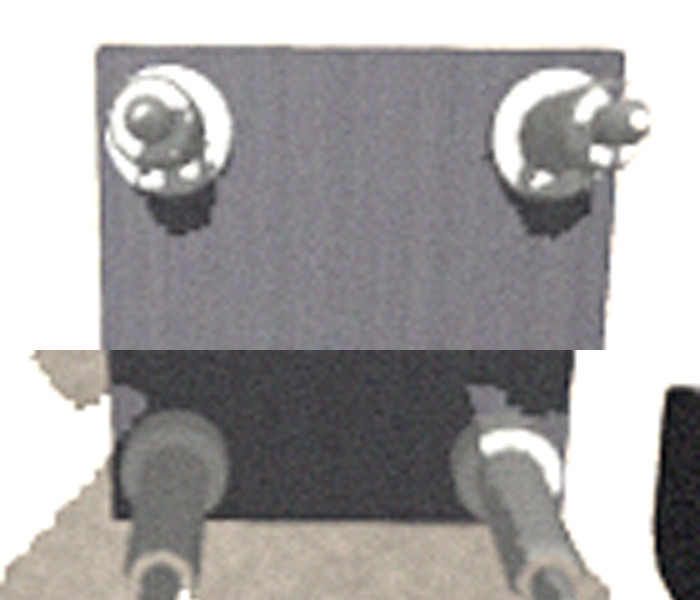

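```bash
python3 -c "
from h import *
import pickle; p=pickle.load(open('pics/w1.pkl','rb'))
f=lambda l:[(210+x/5,80+y/5 if y<350 else 225+(y-350)/5) for x,y in l]
def rep(n,l,z):
    P=px2w(p,f(l),z)[:,:2]; d=lambda i,j:P[j]-P[i]
    g=lambda v:(np.linalg.norm(v).round(1),np.degrees(np.arctan2(v[1],v[0])).round(1))
    print(n,P.round(1).tolist(),P.mean(0).round(1),g(d(0,1)),g(d(2,0)) if len(P)>2 else '',g(d(3,1)) if len(P)>3 else '')
rep('plate',[(97,46),(624,51),(115,519),(565,520)],12)
rep('discs',[(168,130),(555,134),(176,464),(507,478)],22)
rep('tips',[(148,118),(639,119)],90)
rep('rings',[(160,580),(548,580)],72)
"
```

```text
plate [[521.7, -282.1], [540.5, -401.7], [307.3, -316.2], [327.4, -437.0]] [ 424.2 -359.3] (np.float64(121.1), np.float64(-81.1)) (np.float64(217.1), np.float64(9.0)) (np.float64(216.0), np.float64(9.4))
discs [[505.9, -301.6], [519.4, -388.1], [331.5, -329.9], [342.0, -415.9]] [ 424.7 -358.9] (np.float64(87.6), np.float64(-81.1)) (np.float64(176.6), np.float64(9.2)) (np.float64(179.6), np.float64(8.9))
tips [[505.4, -302.4], [519.6, -388.4]] [ 512.5 -345.4] (np.float64(87.2), np.float64(-80.7))  
rings [[328.4, -329.6], [343.0, -415.9]] [ 335.7 -372.7] (np.float64(87.5), np.float64(-80.4))
```

```bash
python3 -c "
from h import *
plan(585,18,190,-20)"
```

```text
t 1.45 at [ 431.2 -334.4  199.7] rpy [-1.798e+02  1.000e-01  9.600e+00] shift/40: [ 5.257 -8.048  0.26 ] turn [-0.17  0.17 29.57]
```

Emit:
move_arm(series="-1 0.58 -0.9 0.02 0 0 0; -1 0.58 -0.9 0.02 0 0 0; -1 0.58 -0.9 0.02 0 0 0; -1 0.58 -0.9 0.02 0 0 0; -1 0.58 -0.9 0.02 0 0 0; -1 0.58 -0.9 0.02 0 0 0; -1 0.58 -0.9 0.02 0 0 0; -1 0.58 -0.9 0.02 0 0 0; -1 0.58 -0.85 0.02 0 0 0; -1 0 0 0 0 0 10; -1 0 0 0 0 0 10; -1 0 0 0 0 0 9.5; -1 0 0 0 0 0 0")

```text
clock: 3.08
eef_pos: [584.7, 27.6, 192.4]
tcp_rot: [-3.14, 0.002, -0.327]
contact_force: [0.7, -0.9, 0.4]
opening: 1.0
```

```bash
python3 -c "
from h import *
plan(585,18,190,-20)
im,p=grab('wrist'); cv2.imwrite('pics/w2.png',im)
import pickle; pickle.dump(p,open('pics/w2.pkl','wb'))
"
```

```text
t 3.08 at [584.7  27.6 192.4] rpy [-1.799e+02  1.000e-01 -1.870e+01] shift/40: [0.084 0.224 0.06 ] turn [-0.08  0.11  1.29]
```

View pics/w2.png

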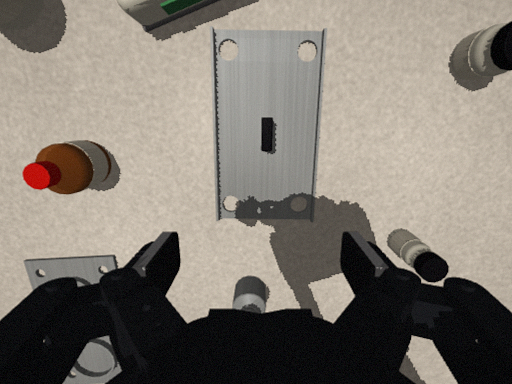

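Wrist view: the lower tray is fully in view, with holes at (228,50), (307,51), (231,203) and (298,203), and the handle at (267,134). Next I'll refine these by colour.

```bash
cat >> h.py <<'E'
def refine(im,uv,w=14,ratio=1.0):
    "centroid of the beige (bench) blob near each guess"
    out=[]
    for u,v in uv:
        u0,v0=int(u)-w,int(v)-w; c=im[v0:v0+2*w,u0:u0+2*w].astype(float)
        q=cv2.GaussianBlur((c[...,2]-c[...,0])/(c.sum(2)+1),(0,0),0.8)
        m=q>(np.percentile(q,10)+np.percentile(q,97))/2
        bs=blobs(m,15); 
        b=min(bs,key=lambda b:np.hypot(*(b[0]-w)))
        out.append((u0+b[0][0],v0+b[0][1],b[1][4]))
    return np.array(out)
def fit(P):
    "pts order: (+x,+y),(+x,-y),(-x,+y),(-x,-y); prints centre, yaw, sides"
    ax=(P[0]+P[1]-P[2]-P[3])/2
    print('ctr',P.mean(0).round(1),'yaw',np.degrees(np.arctan2(ax[1],ax[0])).round(2),'sides',[np.linalg.norm(P[i]-P[j]).round(1) for i,j in ((0,1),(2,3),(0,2),(1,3))])
E
python3 -c "
from h import *
import pickle; p=pickle.load(open('pics/w2.pkl','rb')); im=cv2.imread('pics/w2.png')
h=refine(im,[(228,50),(307,51),(231,203),(298,203)],11); print(h.round(1).tolist())
P=px2w(p,h[:,:2],2.5)[:,:2]; print(P.round(1).tolist()); fit(P)
m=np.zeros(im.shape[:2],bool); m[110:160,255:282]=im[110:160,255:282].max(2)<50
b=max(blobs(m),key=lambda b:b[1][4]); print(b[0],b[1]); print(px2w(p,[b[0],(267,117),(267.5,151.5)],38).round(1))
"
```

```text
[[228.3, 49.8, 317.0], [307.0, 51.0, 314.0], [230.7, 203.0, 204.0], [298.5, 203.7, 187.0]]
[[728.1, 17.6], [698.6, -65.2], [558.7, 77.6], [529.8, -5.2]]
ctr [628.8   6.2] yaw -19.55 sides [np.float64(87.9), np.float64(87.7), np.float64(179.7), np.float64(179.2)]
[266.8511236  133.90730337] [262 118  12  34 356]
[[6.291e+02 5.900e+00 3.800e+01]
 [6.457e+02 2.000e-01 3.800e+01]
 [6.109e+02 1.120e+01 3.800e+01]]
```

```bash
python3 -c "
from h import *
plan(628.8,6.2,90,-19.55)"
```

```text
t 3.12 at [584.7  27.6 192.4] rpy [-1.799e+02  1.000e-01 -1.860e+01] shift/40: [1.219 0.159 2.559] turn [-0.08  0.11  0.95]
```

Emit:
move_arm(series="-1 0.4 0.05 0.75 0 0 0; -1 0.4 0.05 0.75 0 0 0; -1 0.4 0.05 0.75 0 0 0; -1 0 0 0 0 0.1 1; -1 0 0 0 0 0 0")

```text
clock: 3.75
eef_pos: [630.2, 5.7, 101.8]
tcp_rot: [-3.139, -0.002, -0.321]
contact_force: [0.6, -1.1, 0.4]
opening: 1.002
```

```bash
python3 -c "
from h import *
plan(628.8,6.2,15,-19.55)"
```

```text
t 3.75 at [630.2   5.7 101.8] rpy [-1.799e+02 -1.000e-01 -1.840e+01] shift/40: [-0.042  0.004  2.17 ] turn [-0.14 -0.12  1.14]
```

Emit:
move_arm(series="-1 -0.04 0 0.6 0 0 1.5; -1 0 0 0.6 0 0 0; -1 0 0 0.6 0 0 0; -1 0 0 0.35 0 0 0; -1 0 0 0 0 0 0; -1 0 0 0 0 0 0")

```text
clock: 4.5
eef_pos: [632.4, 7.5, 22.7]
tcp_rot: [-3.135, -0.012, -0.34]
contact_force: [0.3, 1.1, -0.6]
opening: 1.001
```

```bash
python3 -c "
from h import *
plan(628.8,6.2,15,-19.55)"
```

```text
t 4.5 at [632.4   7.5  22.7] rpy [-179.6   -0.7  -19.5] shift/40: [-0.075  0.062  0.191] turn [-0.37 -0.71  0.05]
```

Emit:
move_arm(series="-1 -0.07 0.06 0.17 -0.4 -0.7 0; -1 0 0 0 0 0 0; -1 0 0 0 0 0 0")

```text
clock: 4.88
eef_pos: [629.9, 6.1, 17.2]
tcp_rot: [3.141, -0.002, -0.34]
contact_force: [0.2, -0.6, -0.6]
opening: 0.998
```

```bash
python3 -c "
from h import *
plan(628.8,6.2,15,-19.55)"
```

```text
t 4.88 at [629.9   6.1  17.2] rpy [ 1.80e+02 -1.00e-01 -1.95e+01] shift/40: [-0.027  0.007  0.054] turn [ 0.01 -0.1   0.07]
```

Good; now I'll close.

Emit:
move_arm(series="-1 -0.03 0 0.05 0 0 0; 1 0 0 0 0 0 0; 1 0 0 0 0 0 0; 1 0 0 0 0 0 0; 1 0 0 0 0 0 0; 1 0 0 0 0 0 0; 1 0 0 0 0 0 0; 1 0 0 0 0 0 0; 1 0 0 0 0 0 0", grip_force=60)

```text
clock: 6.0
eef_pos: [628.9, 6.5, 15.4]
tcp_rot: [3.142, -0.002, -0.34]
contact_force: [-0.6, 0.3, 0.6]
opening: 0.128
```

Emit:
move_arm(series="1 0 0 -0.3 0 0 0; 1 0 0 -0.6 0 0 0; 1 0 0 -0.8 0 0 0; 1 0 0 -0.8 0 0 0; 1 0 0 -0.8 0 0 0; 1 0 0 -0.8 0 0 0; 1 0 0 0 0 0 0; 1 0 0 0 0 0 0")

```text
clock: 7.0
eef_pos: [626.1, 6.6, 185.5]
tcp_rot: [3.14, 0.002, -0.34]
contact_force: [-0.3, 0.3, -3.2]
opening: 0.13
```

```bash
python3 -c "
from h import *
s=r.sense(); print(s['contact_force'],s['opening'],s['wrist_torque'])
plan(424.4,-359.1,180,9.15)
im,p=grab('wrist'); cv2.imwrite('pics/w3.png',im)
import pickle; pickle.dump((p,s),open('pics/w3.pkl','wb'))"
```

```text
[-0.31409602  0.29578119 -3.17677744] 0.13025797381752788 [-0.06616549  0.063553   -0.00426456]
t 7.0 at [626.1   6.6 185.5] rpy [ 1.799e+02  1.000e-01 -1.950e+01] shift/40: [-1.704 10.3    0.156] turn [  0.06   0.12 -28.63]
```

View pics/w3.png

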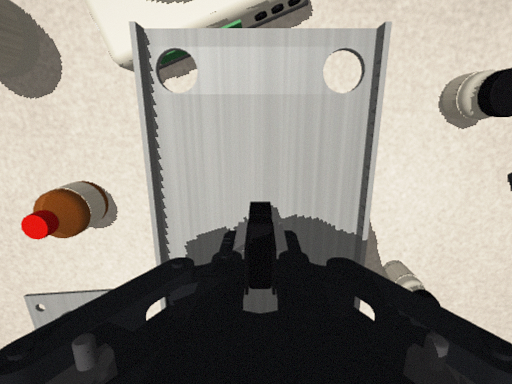

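Wrist view: the tray is held level, with its front holes at about (176,71) and (343,71) and the rear ones half hidden at (155,310) and (367,310).

```bash
cat >> h.py <<'E'
def px2tool(p,s,uv,dz):
    "pixel -> tool-frame xy on the plane dz below TCP (tool z=dz)"
    R=rot(s['tcp_rot']); q=dict(p); q['position']=R.T@(np.array(p['position'])-s['eef_pos'])
    M=R.T@rot(p['rotation']); uv=np.atleast_2d(uv).astype(float)
    d=np.c_[(uv[:,0]-p['cx'])/p['fx'],-(uv[:,1]-p['cy'])/p['fy'],-np.ones(len(uv))]@M.T
    return q['position']+d*((dz-q['position'][2])/d[:,2])[:,None]
E
python3 -c "
from h import *
import pickle; p,s=pickle.load(open('pics/w3.pkl','rb')); im=cv2.imread('pics/w3.png')
e=[]
for u,v in ((176,71),(343,71)):
    c=im[v-32:v+32,u-30:u+30].astype(float); q=(c[...,2]-c[...,0])/(c.sum(2)+1); 
    m=(abs(q)>0.035); 
    m=cv2.morphologyEx(m.astype(np.uint8),cv2.MORPH_CLOSE,np.ones((3,3)))
    b=max(blobs(m),key=lambda b:b[1][4]); ys,xs=np.nonzero(b[2]); print(b[0]+[u-30,v-32],b[1])
    ct=max(cv2.findContours(b[2].astype(np.uint8),0,1)[0],key=cv2.contourArea); el=cv2.fitEllipse(cv2.convexHull(ct)); print(el)
    e.append((el[0][0]+u-30,el[0][1]+v-32))
print(e); print(px2tool(p,s,e,12.9).round(1)); print(px2tool(p,s,[(176.5,71),(343,71)],12.9).round(1))
"
```

```text
[177.81076067  70.81539889] [  12   12   39   42 1078]
((30.93682098388672, 31.75798797607422), (38.376705169677734, 42.846702575683594), 160.59974670410156)
[343.15648855  69.3139313 ] [  10   11   39   42 1048]
((29.66814613342285, 31.511125564575195), (38.347007751464844, 44.032867431640625), 17.810361862182617)
[(176.93682098388672, 70.75798797607422), (342.66814613342285, 70.5111255645752)]
[[ 90.1 -44.9  12.9]
 [ 90.2  43.   12.9]]
[[ 90.  -45.1  12.9]
 [ 90.   43.2  12.9]]
```

Emit:
move_arm(series="1 -0.07 0.45 0 0 0 0; 1 -0.14 0.85 0 0 0 0; 1 -0.14 0.85 0 0 0 0; 1 -0.14 0.85 0 0 0 0; 1 -0.14 0.85 0 0 0 0; 1 -0.14 0.85 0 0 0 0; 1 -0.14 0.85 0 0 0 0; 1 -0.14 0.85 0 0 0 0; 1 -0.14 0.85 0 0 0 0; 1 -0.14 0.85 0 0 0 0; 1 -0.14 0.85 0 0 0 0; 1 -0.14 0.85 0 0 0 0; 1 -0.07 0.45 0 0 0 0; 1 0 0 0 0 0 -7; 1 0 0 0 0 0 -7; 1 0 0 0 0 0 -7; 1 0 0 0 0 0 -7; 1 0 0 0 0 0 0; 1 0 0 0 0 0 0")

```text
clock: 9.43
eef_pos: [398.5, -371.2, 169.4]
tcp_rot: [-3.125, 0.031, 0.157]
contact_force: [0.1, 0.3, -2.0]
opening: 0.125
```

```bash
python3 -c "
from h import *
plan(424.4,-359.1,120,9.15)"
```

```text
t 9.43 at [ 398.5 -371.2  169.4] rpy [-179.     1.7    9. ] shift/40: [ 0.724 -0.176  1.216] turn [-0.97  1.75 -0.16]
```

Emit:
move_arm(series="1 0.3 -0.08 0 -1 1.75 -0.2; 1 0.3 -0.08 0 0 0 0; 1 0.1 0 0 0 0 0; 1 0 0 0 0 0 0; 1 0 0 0 0 0 0")

```text
clock: 10.05
eef_pos: [427.4, -359.1, 168.9]
tcp_rot: [3.14, -0.002, 0.158]
contact_force: [-0.1, -0.2, -2.1]
opening: 0.13
```

```bash
python3 -c "
from h import *
plan(424.4,-359.1,120,9.15)"
```

```text
t 10.05 at [ 427.4 -359.1  168.9] rpy [ 1.799e+02 -1.000e-01  9.100e+00] shift/40: [-0.078 -0.015  1.223] turn [ 0.09 -0.13 -0.1 ]
```

Emit:
move_arm(series="1 -0.08 -0.02 0.3 0 0 0; 1 0 0 0.4 0 0 0; 1 0 0 0.4 0 0 0; 1 0 0 0.1 0 0 0; 1 0 0 0 0 0 0; 1 0 0 0 0 0 0")

```text
clock: 10.8
eef_pos: [422.9, -358.7, 116.3]
tcp_rot: [-3.141, -0.001, 0.157]
contact_force: [0.8, 0.4, -2.7]
opening: 0.127
```

```bash
python3 -c "
from h import *
s=r.sense();plan(424.4,-359.1,115,9.15,s)
im,p=grab('wrist'); cv2.imwrite('pics/w4.png',im)
c=im[30:120,140:380]; cv2.imwrite('pics/w4c.png',cv2.resize(c,None,fx=3.3,fy=3.3,interpolation=cv2.INTER_CUBIC))
import pickle; pickle.dump((p,s),open('pics/w4.pkl','wb'))"
```

```text
t 10.8 at [ 422.9 -358.7  116.3] rpy [-180.   -0.    9.] shift/40: [0.035 0.015 0.033] turn [-0.01 -0.04 -0.14]
```

View pics/w4c.png

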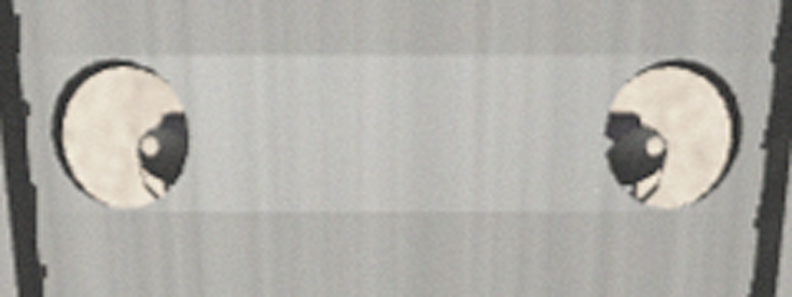

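```bash
python3 -c "
from h import *
import pickle; p,s=pickle.load(open('pics/w4.pkl','rb'))
t=px2tool(p,s,[(185.5,74.5),(338.5,74.2)],24.3); h=px2tool(p,s,[(177,70.2),(344,70.5)],11.5); print(t.round(1),h.round(1),(t-h).mean(0).round(1))
print(px2w(p,[(185.5,74.5),(338.5,74.2)],92).round(1))"
```

```text
[[ 90.4 -43.3  24.3]
 [ 90.5  44.1  24.3]] [[ 90.6 -44.4  11.5]
 [ 90.4  43.4  11.5]] [-0.1  0.9 12.8]
[[ 505.4 -301.7   92. ]
 [ 519.2 -388.1   92. ]]
```

Emit:
move_arm(series="1 0 0.025 0.2 0 0 0; 1 0 0 0.25 0 0 0; 1 0 0 0.15 0 0 0; 1 0 0 0 0 0 0; 1 0 0 0 0 0 0")

```text
clock: 11.48
eef_pos: [423.5, -360.1, 91.2]
tcp_rot: [3.141, -0.001, 0.157]
contact_force: [0.6, 0.1, -2.3]
opening: 0.123
```

```bash
python3 -c "
from h import *
print(r.sense()['contact_force']);plan(423,-359.6,38,9.15)"
```

```text
[ 0.61581571  0.05495447 -2.2682546 ]
t 11.47 at [ 423.5 -360.1   91.2] rpy [ 1.8e+02 -1.0e-01  9.0e+00] shift/40: [-0.013 -0.015  1.33 ] turn [ 0.05 -0.08 -0.14]
```

Emit:
move_arm(series="1 -0.013 -0.013 0.2 0 0 0; 1 0 0 0.2 0 0 0; 1 0 0 0.2 0 0 0; 1 0 0 0 0 0 0; 1 0 0 0 0 0 0")

```text
clock: 12.1
eef_pos: [423.0, -359.7, 65.5]
tcp_rot: [3.141, -0.002, 0.157]
contact_force: [0.0, 0.1, -2.4]
opening: 0.123
```

```bash
python3 -c "
from h import *
print(r.sense()['contact_force']);plan(423,-359.6,38,9.15)"
```

```text
[ 0.04350587  0.0520121  -2.37129101]
t 12.1 at [ 423.  -359.7   65.5] rpy [ 1.8e+02 -1.0e-01  9.0e+00] shift/40: [-0.    -0.002  0.687] turn [ 0.05 -0.09 -0.14]
```

Emit:
move_arm(series="1 0 0 0.2 0 0 0; 1 0 0 0.2 0 0 0; 1 0 0 0.15 0 0 0; 1 0 0 0.1 0 0 0; 1 0 0 0 0 0 0; 1 0 0 0 0 0 0")

```text
clock: 12.85
eef_pos: [423.2, -359.8, 37.7]
tcp_rot: [3.141, -0.002, 0.157]
contact_force: [0.9, -0.2, -2.5]
opening: 0.128
```

```bash
python3 -c "
from h import *
print(r.sense()['contact_force']);plan(423,-359.6,37.5,9.15)"
```

```text
[ 0.85179652 -0.18629616 -2.47993638]
t 12.85 at [ 423.2 -359.8   37.7] rpy [ 1.799e+02 -1.000e-01  9.000e+00] shift/40: [-0.003 -0.005  0.005] turn [ 0.06 -0.09 -0.14]
```

Almost seated. I'll ease down until there is contact.

Emit:
move_arm(series="1 0 0 0.06 0 0 0; 1 0 0 0.04 0 0 0; 1 0 0 0 0 0 0")

```text
clock: 13.22
eef_pos: [423.5, -360.1, 37.9]
tcp_rot: [3.14, -0.002, 0.157]
contact_force: [-0.3, 0.5, -3.1]
opening: 0.125
```

Emit:
move_arm(series="1 0 0 0.1 0 0 0; 1 0 0 0.1 0 0 0")

```text
clock: 13.48
eef_pos: [423.9, -360.5, 37.1]
tcp_rot: [3.14, -0.002, 0.157]
contact_force: [-18.1, 14.8, 67.6]
opening: 0.124
```

Emit:
move_arm(series="1 0 0 0.0 0 0 0; 1 0 0 0.0 0 0 0")

```text
clock: 13.72
eef_pos: [424.5, -361.0, 38.5]
tcp_rot: [3.138, -0.004, 0.157]
contact_force: [0.4, -0.4, -2.4]
opening: 0.124
```

Emit:
move_arm(series="1 -0.03 -0.04 0.02 0 0 0; 1 0 0 0 0 0 0")

```text
clock: 13.98
eef_pos: [423.0, -359.6, 37.3]
tcp_rot: [3.138, -0.004, 0.157]
contact_force: [-2.8, 0.9, 8.1]
opening: 0.13
```

Emit:
move_arm(series="0.5 0 0 0 0 0 0; 0.2 0 0 0 0 0 0; -0.2 0 0 0 0 0 0; -1 0 0 0 0 0 0; -1 0 0 0 0 0 0; -1 0 0 -0.3 0 0 0; -1 0 0 -0.6 0 0 0; -1 0 0 -0.8 0 0 0; -1 0 0 -0.8 0 0 0; -1 0 0 -0.8 0 0 0; -1 -0.4 0 -0.7 0 0 0; -1 -0.4 0 0 0 0 0; -1 -0.4 0 0 0 0 0; -1 0 0 0 0 0 0")

```text
clock: 15.72
eef_pos: [372.4, -366.4, 205.3]
tcp_rot: [3.137, -0.004, 0.157]
contact_force: [-0.4, 0.6, 0.5]
opening: 1.001
```

```bash
python3 -c "
from h import *
s=r.sense();plan(424,-359,200,9.15,s)
im,p=grab('wrist'); cv2.imwrite('pics/w5.png',im)
import pickle; pickle.dump((p,s),open('pics/w5.pkl','wb'))"
```

```text
t 15.72 at [ 372.4 -366.4  205.3] rpy [179.7  -0.3   9. ] shift/40: [1.301 0.019 0.137] turn [ 0.27 -0.26 -0.13]
```

View pics/w5.png

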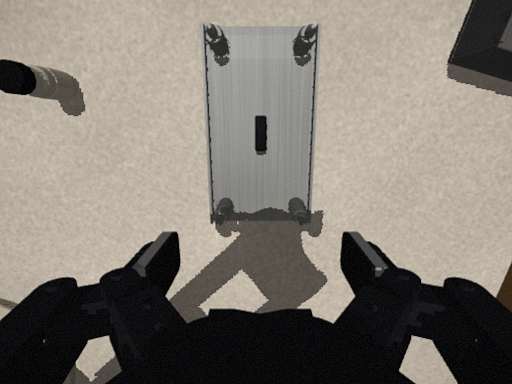

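```bash
python3 -c "
from h import *
import pickle; p,s=pickle.load(open('pics/w5.pkl','rb')); im=cv2.imread('pics/w5.png')
m=np.zeros(im.shape[:2],bool); m[110:160,250:275]=im[110:160,250:275].max(2)<50
b=max(blobs(m),key=lambda b:b[1][4]); print(b[1],px2w(p,b[0],60).round(1))
plan(409,350,200,-16.5)"
```

```text
[256 116  11  36 364] [[ 423.5 -358.9   60. ]]
t 15.78 at [ 373.  -366.4  205.1] rpy [179.7  -0.3   9. ] shift/40: [  3.7   -17.547   0.066] turn [ 0.2  -0.32 25.53]
```

Emit:
move_arm(series="-1 0.2 -0.92 -0.04 0 0 0; -1 0.2 -0.92 -0.04 0 0 0; -1 0.2 -0.92 -0.04 0 0 0; -1 0.2 -0.92 -0.04 0 0 0; -1 0.2 -0.92 -0.04 0 0 0; -1 0.2 -0.92 -0.04 0 0 0; -1 0.2 -0.92 -0.04 0 0 0; -1 0.2 -0.92 -0.04 0 0 0; -1 0.2 -0.92 -0.04 0 0 0; -1 0.2 -0.92 -0.04 0 0 0; -1 0.2 -0.92 -0.04 0 0 0; -1 0.2 -0.92 -0.04 0 0 0; -1 0.2 -0.92 -0.04 0 0 0; -1 0.2 -0.92 -0.04 0 0 0; -1 0.2 -0.92 -0.04 0 0 0; -1 0.2 -0.92 -0.04 0 0 0; -1 0.2 -0.92 -0.04 0 0 0; -1 0.2 -0.92 -0.04 0 0 0; -1 0 0 0 0 0 0")

```text
clock: 18.15
eef_pos: [412.6, 337.1, 221.9]
tcp_rot: [-3.141, 0.01, 0.157]
contact_force: [0.2, -0.1, -0.2]
opening: 1.004
```

```bash
python3 -c "
from h import *
plan(409,350,200,-16.5); print(r.sense()['qpos'])"
```

```text
t 18.15 at [412.6 337.1 221.9] rpy [-180.     0.6    9. ] shift/40: [-0.032 -0.333  0.549] turn [ 0.1   0.55 25.49]
[0.67881597 0.2241423  1.83424114 0.00589101 1.09145684 2.08997477]
```

Emit:
move_arm(series="-1 0 -0.3 0.3 0 0.5 8.5; -1 0 0 0.2 0 0 8.5; -1 0 0 0 0 0 8.5; -1 0 0 0 0 0 0; -1 0 0 0 0 0 0")

```text
clock: 18.77
eef_pos: [408.8, 346.1, 197.8]
tcp_rot: [3.135, 0.004, -0.296]
contact_force: [-0.3, -0.2, -0.3]
opening: 1.002
```

```bash
python3 -c "
from h import *
s=r.sense();plan(409,350,200,-16.5,s)
im,p=grab('wrist'); cv2.imwrite('pics/w6.png',im)
import pickle; pickle.dump((p,s),open('pics/w6.pkl','wb'))"
```

```text
t 18.77 at [408.8 346.1 197.8] rpy [179.6   0.2 -17. ] shift/40: [-0.024 -0.094 -0.055] turn [ 0.4   0.24 -0.48]
```

View pics/w6.png

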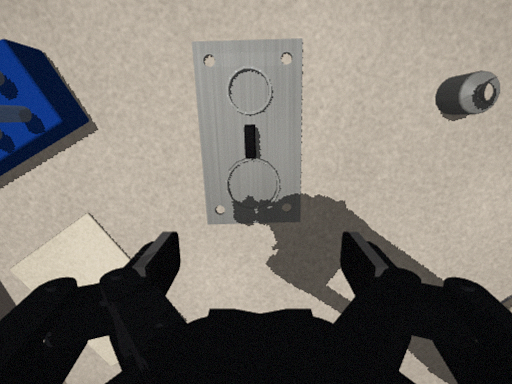

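Wrist view: the upper tray's holes are at (209,60), (286,59), (220,210) and (287,208, in shadow), and the handle is at (251,142). The narrow well is at the top (tool +x) and the wide well at the bottom.

```bash
python3 -c "
from h import *
import pickle; p,s=pickle.load(open('pics/w6.pkl','rb')); im=cv2.imread('pics/w6.png')
h=refine(im,[(209,60),(286,59),(220,210),(287,208)],9); print(h.round(1).tolist())
P=px2w(p,h[:,:2],2.5)[:,:2]; print(P.round(1).tolist()); fit(P)
ax=P[0]-P[2]; print(np.degrees(np.arctan2(ax[1],ax[0])))
m=np.zeros(im.shape[:2],bool); m[115:168,240:262]=im[115:168,240:262].max(2)<50
b=max(blobs(m),key=lambda b:b[1][4]); c=px2w(p,b[0],38)[0].round(1); print(b[1],c)
plan(c[0],c[1],90,-15)"
```

```text
[[209.1, 60.4, 101.0], [285.9, 58.3, 101.0], [219.9, 209.3, 60.0], [286.0, 207.1, 63.0]]
[[548.6, 363.7], [525.2, 279.0], [375.0, 411.3], [352.2, 326.9]]
ctr [450.2 345.2] yaw -15.4 sides [np.float64(87.9), np.float64(87.4), np.float64(180.1), np.float64(179.5)]
-15.320565786796564
[245 125  12  34 351] [450.6 344.5  38. ]
t 18.82 at [408.8 346.1 197.8] rpy [179.6   0.2 -17. ] shift/40: [ 1.022 -0.286  2.69 ] turn [ 0.4   0.24 -2.01]
```

Emit:
move_arm(series="-1 0.34 -0.1 0.7 0.4 0.2 -1.6; -1 0.34 -0.1 0.7 0 0 0; -1 0.34 -0.1 0.7 0 0 0; -1 0 0 0.4 0 0 0; -1 0 0 0 0 0 0; -1 0 0 0 0 0 0")

```text
clock: 19.58
eef_pos: [452.8, 346.7, 97.1]
tcp_rot: [-3.139, -0.001, -0.259]
contact_force: [0.3, 1.2, -0.0]
opening: 1.002
```

```bash
python3 -c "
from h import *
plan(450.3,345,15,-15.4)"
```

```text
t 19.57 at [452.8 346.7  97.1] rpy [-1.798e+02 -1.000e-01 -1.480e+01] shift/40: [-0.052  0.064  2.053] turn [-0.17 -0.07  0.56]
```

Emit:
move_arm(series="-1 -0.05 0.06 0.6 0 0 0.5; -1 0 0 0.6 0 0 0; -1 0 0 0.5 0 0 0; -1 0 0 0.2 0 0 0; -1 0 0 0 0 0 0; -1 0 0 0 0 0 0")

```text
clock: 20.32
eef_pos: [452.9, 348.7, 26.6]
tcp_rot: [-3.13, -0.008, -0.265]
contact_force: [-0.3, -0.1, -0.5]
opening: 1.002
```

```bash
python3 -c "
from h import *
plan(450.3,345,15,-15.4)"
```

```text
t 20.32 at [452.9 348.7  26.6] rpy [-179.3   -0.4  -15.2] shift/40: [-0.04   0.11   0.289] turn [-0.68 -0.44  0.21]
```

Emit:
move_arm(series="-1 -0.04 0.11 0.22 -0.7 -0.45 0.2; -1 0 0 0 0 0 0; -1 0 0 0 0 0 0")

```text
clock: 20.7
eef_pos: [450.7, 345.2, 18.4]
tcp_rot: [-3.141, -0.0, -0.269]
contact_force: [-0.3, -0.0, -0.3]
opening: 1.001
```

```bash
python3 -c "
from h import *
plan(450.3,345,15,-15.4)"
```

```text
t 20.7 at [450.7 345.2  18.4] rpy [-180.    -0.   -15.4] shift/40: [-0.009  0.007  0.086] turn [-0.01 -0.03 -0.  ]
```

Emit:
move_arm(series="-1 -0.01 0 0.08 0 0 0; 1 0 0 0 0 0 0; 1 0 0 0 0 0 0; 1 0 0 0 0 0 0; 1 0 0 0 0 0 0; 1 0 0 0 0 0 0; 1 0 0 0 0 0 0; 1 0 0 0 0 0 0; 1 0 0 0 0 0 0", grip_force=60)

```text
clock: 21.82
eef_pos: [450.5, 345.4, 15.3]
tcp_rot: [-3.141, -0.001, -0.269]
contact_force: [-0.3, -0.1, 0.3]
opening: 0.124
```

Emit:
move_arm(series="1 0 0 -0.3 0 0 0; 1 0 0 -0.6 0 0 0; 1 0 0 -0.8 0 0 0; 1 0 0 -0.8 0 0 0; 1 0 0 -0.8 0 0 0; 1 0 0 -0.8 0 0 0; 1 0 0 -0.6 0 0 0; 1 0 0 -0.4 0 0 0; 1 0 0 0 0 0 0; 1 0 0 0 0 0 0")

```text
clock: 23.08
eef_pos: [447.6, 343.2, 227.5]
tcp_rot: [3.138, 0.002, -0.269]
contact_force: [-0.6, 1.0, -1.5]
opening: 0.128
```

```bash
python3 -c "
from h import *
plan(424,-359.6,210,9.1)"
```

```text
t 23.07 at [447.6 343.2 227.5] rpy [ 1.798e+02  1.000e-01 -1.540e+01] shift/40: [ 4.101 17.095  0.487] turn [  0.17   0.18 -24.51]
```

Emit:
move_arm(series="1 0.1 0.45 -0.02 0 0 0; 1 0.22 0.9 -0.02 0 0 0; 1 0.22 0.9 -0.02 0 0 0; 1 0.22 0.9 -0.02 0 0 0; 1 0.22 0.9 -0.02 0 0 0; 1 0.22 0.9 -0.02 0 0 0; 1 0.22 0.9 -0.02 0 0 0; 1 0.22 0.9 -0.02 0 0 0; 1 0.22 0.9 -0.02 0 0 0; 1 0.22 0.9 -0.02 0 0 0; 1 0.22 0.9 -0.02 0 0 0; 1 0.22 0.9 -0.02 0 0 0; 1 0.22 0.9 -0.02 0 0 0; 1 0.22 0.9 -0.02 0 0 0; 1 0.22 0.9 -0.02 0 0 0; 1 0.22 0.9 -0.02 0 0 0; 1 0.22 0.9 -0.02 0 0 0; 1 0.22 0.9 -0.02 0 0 0; 1 0.1 0.5 0 0 0 0; 1 0 0 0 0 0 0")

```text
clock: 25.58
eef_pos: [403.6, -356.1, 230.6]
tcp_rot: [3.128, 0.032, -0.272]
contact_force: [-0.5, 0.3, -2.4]
opening: 0.127
```

```bash
python3 -c "
from h import *
plan(424,-359.6,170,9.1)"
```

```text
t 25.57 at [ 403.6 -356.1  230.6] rpy [179.2   1.8 -15.6] shift/40: [ 0.563 -0.071  1.496] turn [  0.34   1.98 -24.65]
```

Emit:
move_arm(series="1 0.28 -0.04 0 0.3 2 -8; 1 0.28 0 0.3 0 0 -8; 1 0 0 0.4 0 0 -8; 1 0 0 0.3 0 0 0; 1 0 0 0 0 0 0; 1 0 0 0 0 0 0")

```text
clock: 26.32
eef_pos: [424.4, -353.3, 187.6]
tcp_rot: [3.141, 0.002, 0.155]
contact_force: [1.1, -0.1, -3.1]
opening: 0.129
```

```bash
python3 -c "
from h import *
plan(424,-359.6,116,9.1)"
```

```text
t 26.32 at [ 424.4 -353.3  187.6] rpy [1.8e+02 1.0e-01 8.9e+00] shift/40: [-0.03   0.154  1.79 ] turn [ 0.01  0.12 -0.2 ]
```

Emit:
move_arm(series="1 -0.03 0.15 0.3 0 0.1 -0.2; 1 0 0 0.5 0 0 0; 1 0 0 0.5 0 0 0; 1 0 0 0.35 0 0 0; 1 0 0 0 0 0 0; 1 0 0 0 0 0 0")

```text
clock: 27.08
eef_pos: [425.0, -362.1, 120.0]
tcp_rot: [3.138, -0.002, 0.155]
contact_force: [0.3, -0.4, -3.3]
opening: 0.131
```

```bash
python3 -c "
from h import *
s=r.sense();plan(423.5,-359.6,116,9.15,s)
im,p=grab('wrist'); cv2.imwrite('pics/w7.png',im)
c=im[30:130,130:390]; cv2.imwrite('pics/w7c.png',cv2.resize(c,None,fx=3,fy=3,interpolation=cv2.INTER_CUBIC))
import pickle; pickle.dump((p,s),open('pics/w7.pkl','wb'))"
```

```text
t 27.07 at [ 425.  -362.1  120. ] rpy [ 1.798e+02 -1.000e-01  8.900e+00] shift/40: [-0.027 -0.067  0.099] turn [ 0.2  -0.14 -0.25]
```

View pics/w7c.png

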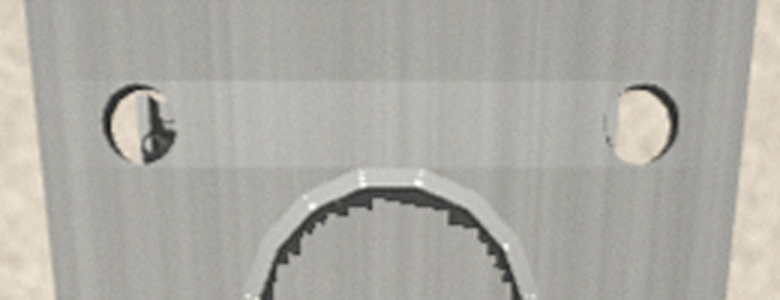

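```bash
python3 -c "
from h import *
import pickle; p,s=pickle.load(open('pics/w7.pkl','rb'))
print(px2tool(p,s,[(176.7,71.3),(343.7,71.3)],10.5).round(1))
t=[[505.4,-301.7,92],[519.2,-388.1,92]]; print(((np.array(t)-s['eef_pos'])@rot(s['tcp_rot'])).round(1))
print(px2tool(p,s,[(179.3,78.3)],28).round(1))
im=cv2.imread('pics/w7.png');print(130+np.array(w2px(p,t))*0+0, ((w2px(p,t)-[130,30])*3).round(0))"
```

```text
[[ 90.  -44.3  10.5]
 [ 89.9  43.   10.5]]
[[ 88.7 -47.3  28. ]
 [ 89.   40.2  28.3]]
[[ 88.9 -48.1  28. ]]
[[130. 130.]
 [130. 130.]] [[152. 146.]
 [599. 144.]]
```

Emit:
move_arm(series="1 -0.03 -0.07 0 0.2 -0.1 -0.2; 1 0 0 0 0 0 0; 1 0 0 0 0 0 0")

```text
clock: 27.5
eef_pos: [423.9, -359.8, 121.4]
tcp_rot: [3.14, -0.002, 0.159]
contact_force: [0.7, -0.4, -2.5]
opening: 0.128
```

```bash
python3 -c "
from h import *
s=r.sense();plan(423.3,-359.4,116,9.15,s)
im,p=grab('wrist'); cv2.imwrite('pics/w8.png',im)
t=[[505.4,-301.7,92],[519.2,-388.1,92]];print(((w2px(p,t)-[130,30])*3).round(0))
c=im[45:90,150:370]; cv2.imwrite('pics/w8c.png',cv2.resize(c,None,fx=3.6,fy=3.6,interpolation=cv2.INTER_CUBIC))
import pickle; pickle.dump((p,s),open('pics/w8.pkl','wb'))"
```

```text
t 27.5 at [ 423.9 -359.8  121.4] rpy [ 1.799e+02 -1.000e-01  9.100e+00] shift/40: [-0.014 -0.012  0.136] turn [ 0.09 -0.12 -0.03]
[[168. 142.]
 [612. 142.]]
```

View pics/w8c.png

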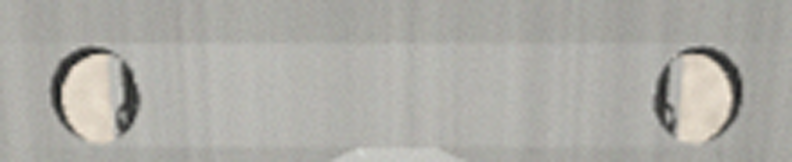

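```bash
python3 -c "
from h import *
import pickle; p,s=pickle.load(open('pics/w8.pkl','rb'))
print(px2tool(p,s,[(184.2,77.5),(336.4,77.5)],29.4).round(1))
print(px2tool(p,s,[(150+95/3.6,45+95/3.6),(150+697/3.6,45+95/3.6)],10.5).round(1))"
```

```text
[[ 89.5 -45.5  29.4]
 [ 89.4  44.4  29.4]]
[[ 89.9 -44.5  10.5]
 [ 89.9  42.9  10.5]]
```

Emit:
move_arm(series="1 -0.01 0 0.15 0 0 0; 1 0 0 0.2 0 0 0; 1 0 0 0.1 0 0 0; 1 0 0 0 0 0 0; 1 0 0 0 0 0 0")

```text
clock: 28.18
eef_pos: [423.4, -359.7, 101.7]
tcp_rot: [3.141, -0.002, 0.159]
contact_force: [-0.6, 0.0, -3.2]
opening: 0.128
```

```bash
python3 -c "
from h import *
print(r.sense()['contact_force']);plan(423.5,-360.1,87.5,9.15)"
```

```text
[-0.64626786  0.01893823 -3.23492129]
t 28.18 at [ 423.4 -359.7  101.7] rpy [ 1.799e+02 -1.000e-01  9.100e+00] shift/40: [0.001 0.01  0.354] turn [ 0.05 -0.09 -0.03]
```

Emit:
move_arm(series="1 0 0 0.13 0 0 0; 1 0 0 0.13 0 0 0; 1 0 0 0 0 0 0; 1 0 0 0 0 0 0")

```text
clock: 28.68
eef_pos: [423.5, -359.8, 90.7]
tcp_rot: [3.14, -0.002, 0.159]
contact_force: [0.2, 0.6, -3.3]
opening: 0.127
```

```bash
python3 -c "
from h import *
print(r.sense()['contact_force']);plan(423.5,-360.1,87.3,9.15)"
```

```text
[ 0.15095367  0.58665419 -3.25796444]
t 28.68 at [ 423.5 -359.8   90.7] rpy [ 1.799e+02 -1.000e-01  9.100e+00] shift/40: [-0.001  0.008  0.084] turn [ 0.07 -0.1  -0.03]
```

Emit:
move_arm(series="1 0 0 0.07 0 0 0; 1 0 0 0 0 0 0; 1 0 0 0 0 0 0")

```text
clock: 29.05
eef_pos: [423.6, -359.9, 87.9]
tcp_rot: [3.14, -0.002, 0.159]
contact_force: [-1.0, 0.2, -3.1]
opening: 0.131
```

Emit:
move_arm(series="1 0 0 0.02 0 0 0; 1 0 0 0 0 0 0")

```text
clock: 29.3
eef_pos: [423.7, -360.0, 87.3]
tcp_rot: [3.14, -0.002, 0.159]
contact_force: [-0.0, 0.3, -3.0]
opening: 0.129
```

Emit:
move_arm(series="0.5 0 0 0 0 0 0; 0.2 0 0 0 0 0 0; -0.2 0 0 0 0 0 0; -1 0 0 0 0 0 0; -1 0 0 0 0 0 0; -1 0 0 -0.3 0 0 0; -1 0 0 -0.6 0 0 0; -1 0 0 -0.8 0 0 0; -1 0 0 -0.8 0 0 0; -1 0 0 -0.8 0 0 0; -1 -0.5 0 -0.8 0 0 0; -1 -0.5 0 0 0 0 0; -1 0 0 0 0 0 0; -1 0 0 0 0 0 0")

```text
clock: 31.05
eef_pos: [383.0, -366.4, 261.6]
tcp_rot: [3.136, -0.005, 0.159]
contact_force: [0.3, 0.3, 0.7]
opening: 0.997
```

```bash
python3 -c "
from h import *
s=r.sense();plan(424,-359,200,9.15,s)
im,p=grab('wrist'); cv2.imwrite('pics/w9.png',im)
sc,ps=grab('scene')
cv2.imwrite('pics/w9c.png',np.vstack([cv2.resize(im[:250,130:390],None,fx=1.5,fy=1.5),cv2.resize(sc[120:190,120:250],(390,210),interpolation=cv2.INTER_CUBIC)]))
import pickle; pickle.dump((p,s),open('pics/w9.pkl','wb'))"
```

```text
t 31.05 at [ 383.  -366.4  261.6] rpy [179.7  -0.3   9.1] shift/40: [ 1.033 -0.029  1.545] turn [ 0.3  -0.3  -0.04]
```

View pics/w9c.png

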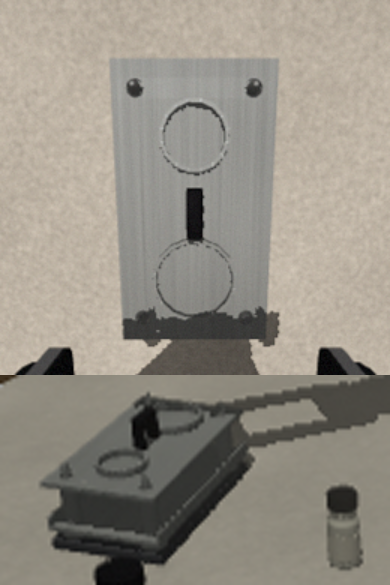

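Wrist and scene views: the upper tray is level on the posts, with all four tips through the holes and both rings clear. Next I'll measure the wells and move to look at the wide jar.

```bash
python3 -c "
from h import *
import pickle; p,s=pickle.load(open('pics/w9.pkl','rb')); im=cv2.imread('pics/w9.png')
w=px2w(p,[(259.3,91.3),(260,185.3)],85);print(w.round(1)); d=w[0]-w[1];print(np.linalg.norm(d),np.degrees(np.arctan2(d[1],d[0])),w.mean(0))
m=np.zeros(im.shape[:2],bool); m[120:165,245:275]=im[120:165,245:275].max(2)<50
b=max(blobs(m),key=lambda b:b[1][4]); print(b[1],px2w(p,b[0],110).round(1))
print('tips',px2w(p,[(130+135/1.5,88/1.5),(130+254/1.5,88/1.5)],88).round(1))
plan(578,-246,210,9)"
```

```text
[[ 477.7 -350.6   85. ]
 [ 371.3 -368.4   85. ]]
107.85337017024186 9.51753010659202 [ 424.497182   -359.50276763   85.        ]
[255 126  11  34 349] [[ 424.  -359.5  110. ]]
tips [[ 503.3 -303.8   88. ]
 [ 516.8 -387.9   88. ]]
t 31.15 at [ 383.1 -366.2  261.2] rpy [179.7  -0.3   9.1] shift/40: [ 5.282 -2.199  1.296] turn [ 0.26 -0.27  0.14]
```

Emit:
move_arm(series="-1 0.8 -0.33 0 0.3 -0.3 0; -1 0.8 -0.33 0 0 0 0; -1 0.8 -0.33 0.2 0 0 0; -1 0.8 -0.33 0.4 0 0 0; -1 0.8 -0.33 0.4 0 0 0; -1 0.8 -0.33 0.3 0 0 0; -1 0.4 -0.2 0 0 0 0; -1 0 0 0 0 0 0; -1 0 0 0 0 0 0")

```text
clock: 32.28
eef_pos: [580.6, -241.5, 201.7]
tcp_rot: [-3.136, 0.008, 0.161]
contact_force: [0.6, 0.5, 0.0]
opening: 1.003
```

```bash
cat >> h.py <<'E'
def lid(im,p,guess,ztop,w=45):
    "centre of the black lid's top (outer contour hull, rect) near the projected guess"
    u,v=w2px(p,[guess[0],guess[1],ztop])[0].astype(int); m=np.zeros(im.shape[:2],bool)
    sl=(slice(max(v-w,0),v+w),slice(max(u-w,0),u+w)); m[sl]=im[sl].max(2)<60
    b=max(blobs(m),key=lambda b:b[1][4]); X=px2w(p,b[0],ztop)[0]
    ct=max(cv2.findContours(b[2].astype(np.uint8),0,1)[0],key=cv2.contourArea); E=cv2.minEnclosingCircle(ct)
    Y=px2w(p,E[0],ztop)[0]; sc=np.linalg.norm(px2w(p,[E[0],(E[0][0]+E[1],E[0][1])],ztop)@[[1,0],[0,1],[0,0]]@[[1],[0]]) if 0 else E[1]*(p['position'][2]-ztop)/p['fx']
    print('lid px',(u,v),b[0].round(1),b[1],'centroid',X.round(1),'circle',Y.round(1),'r~',round(sc,1))
E
python3 -c "
from h import *
s=r.sense();plan(578,-246,210,9,s)
im,p=grab('wrist'); cv2.imwrite('pics/w10.png',im); lid(im,p,(631,-238),70)
cv2.imwrite('pics/w10c.png',im[::1,::1])"
```

```text
t 32.27 at [ 580.6 -241.5  201.7] rpy [-179.7    0.5    9.2] shift/40: [-0.084  0.098 -0.207] turn [-0.32  0.46  0.24]
lid px (np.int64(266), np.int64(133)) [267.3 131.2] [ 247  110   42   44 1423] centroid [ 633.5 -238.8   70. ] circle [ 633.4 -239.3   70. ] r~ 21.9
```

View pics/w10c.png

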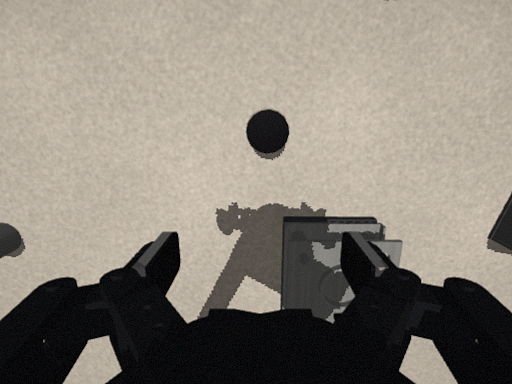

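```bash
python3 -c "
from h import *
plan(633.4,-239,115,9.1)"
```

```text
t 32.33 at [ 580.6 -241.7  201.9] rpy [-179.7    0.4    9.2] shift/40: [1.331 0.157 2.16 ] turn [-0.32  0.44  0.12]
```

Emit:
move_arm(series="-1 0.45 0.05 0.5 -0.3 0.45 0; -1 0.45 0.06 0.6 0 0 0; -1 0.4 0.06 0.6 0 0 0; -1 0 0 0.3 0 0 0; -1 0 0 0 0 0 0; -1 0 0 0 0 0 0")

```text
clock: 33.08
eef_pos: [631.1, -245.4, 124.9]
tcp_rot: [3.138, -0.004, 0.155]
contact_force: [-0.9, 0.9, 0.2]
opening: 0.997
```

```bash
python3 -c "
from h import *
plan(633.4,-239,31,9.1)"
```

```text
t 33.08 at [ 631.1 -245.4  124.9] rpy [179.8  -0.2   8.9] shift/40: [ 0.071 -0.157  2.347] turn [ 0.2  -0.24 -0.22]
```

Emit:
move_arm(series="-1 0.07 -0.15 0.3 0.2 -0.2 -0.2; -1 0 0 0.5 0 0 0; -1 0 0 0.5 0 0 0; -1 0 0 0.5 0 0 0; -1 0 0 0.25 0 0 0; -1 0 0 0 0 0 0; -1 0 0 0 0 0 0")

```text
clock: 33.95
eef_pos: [632.5, -238.6, 37.3]
tcp_rot: [-3.141, -0.0, 0.159]
contact_force: [0.1, -0.3, -0.7]
opening: 0.999
```

```bash
python3 -c "
from h import *
plan(633.4,-239,31,9.1)"
```

```text
t 33.95 at [ 632.5 -238.6   37.3] rpy [-180.    -0.     9.1] shift/40: [0.02  0.015 0.159] turn [-0.02 -0.01 -0.01]
```

Emit:
move_arm(series="-1 0.02 0.01 0.15 0 0 0; -1 0 0 0.15 0 0 0; -1 0 0 0 0 0 0; 0 0 0 0 0 0 0; 1 0 0 0 0 0 0; 1 0 0 0 0 0 0; 1 0 0 0 0 0 0; 1 0 0 0 0 0 0; 1 0 0 0 0 0 0; 1 0 0 0 0 0 0; 1 0 0 0 0 0 0", grip_force=40)

```text
clock: 35.33
eef_pos: [634.8, -239.5, 26.7]
tcp_rot: [3.14, -0.003, 0.159]
contact_force: [-0.4, -0.3, 0.5]
opening: 0.539
```

Emit:
move_arm(series="1 0 0 -0.3 0 0 0; 1 0 0 -0.6 0 0 0; 1 0 0 -0.8 0 0 0; 1 0 0 -0.8 0 0 0; 1 0 0 -0.8 0 0 0; 1 0 0 -0.6 0 0 0; 1 0 0 -0.2 0 0 0; 1 0 0 0 0 0 0; 1 0 0 0 0 0 0")

```text
clock: 36.45
eef_pos: [632.9, -238.8, 198.1]
tcp_rot: [3.141, -0.002, 0.159]
contact_force: [0.3, -0.5, -1.1]
opening: 0.536
```

```bash
python3 -c "
from h import *
plan(368.7,-368.5,185,9.1)"
```

```text
t 36.45 at [ 632.9 -238.8  198.1] rpy [ 1.8e+02 -1.0e-01  9.1e+00] shift/40: [-7.036  2.159  0.315] turn [ 0.03 -0.11 -0.01]
```

Emit:
move_arm(series="1 -0.4 0.1 0 0 0 0; 1 -0.75 0.23 0 0 0 0; 1 -0.75 0.23 0 0 0 0; 1 -0.75 0.23 0 0 0 0; 1 -0.75 0.23 0 0 0 0; 1 -0.75 0.23 0 0 0 0; 1 -0.75 0.23 0 0 0 0; 1 -0.75 0.23 0 0 0 0; 1 -0.75 0.23 0 0 0 0; 1 -0.35 0.1 0 0 0 0; 1 0 0 0 0 0 0; 1 0 0 0 0 0 0")

```text
clock: 37.95
eef_pos: [358.1, -363.2, 189.3]
tcp_rot: [-3.131, 0.012, 0.157]
contact_force: [0.7, 0.1, -1.2]
opening: 0.536
```

```bash
python3 -c "
from h import *
plan(370,-368.3,135,9.1)"
```

```text
t 37.95 at [ 358.1 -363.2  189.3] rpy [-179.4    0.7    9. ] shift/40: [0.289 0.185 1.351] turn [-0.58  0.7  -0.09]
```

Emit:
move_arm(series="1 0.27 0.17 0 -0.6 0.7 -0.1; 1 0 0 0.3 0 0 0; 1 0 0 0.5 0 0 0; 1 0 0 0.35 0 0 0; 1 0 0 0 0 0 0; 1 0 0 0 0 0 0")

```text
clock: 38.7
eef_pos: [373.6, -367.3, 139.7]
tcp_rot: [3.141, -0.001, 0.163]
contact_force: [1.0, -0.8, -0.8]
opening: 0.539
```

```bash
python3 -c "
from h import *
s=r.sense();plan(370,-368.3,104.5,9.1,s)
im,p=grab('wrist'); 
sc,_=grab('scene'); cv2.imwrite('pics/w11.png',np.vstack([cv2.resize(im[60:384],None,fx=1,fy=1),cv2.resize(sc[110:195,110:260],(512,276),interpolation=cv2.INTER_CUBIC)]))"
```

```text
t 38.7 at [ 373.6 -367.3  139.7] rpy [ 1.8e+02 -1.0e-01  9.3e+00] shift/40: [-0.093  0.009  0.88 ] turn [ 0.03 -0.06  0.23]
```

View pics/w11.png

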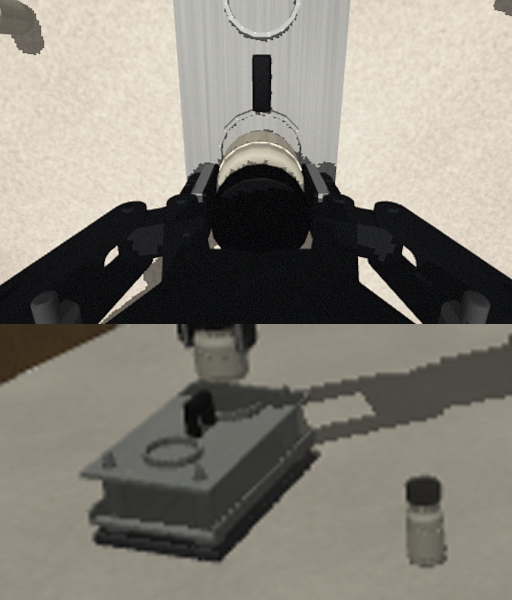

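Emit:
move_arm(series="1 -0.09 0.01 0.2 0 0 0; 1 0 0 0.25 0 0 0; 1 0 0 0.2 0 0 0; 1 0 0 0.1 0 0 0; 1 0 0 0 0 0 0; 1 0 0 0 0 0 0")

```text
clock: 39.55
eef_pos: [370.1, -368.9, 108.4]
tcp_rot: [3.14, -0.002, 0.162]
contact_force: [0.4, -0.8, -0.9]
opening: 0.539
```

```bash
python3 -c "
from h import *
print(r.sense()['contact_force']);plan(370,-368.3,103.7,9.1)"
```

```text
[ 0.37336072 -0.76675224 -0.86344185]
t 39.55 at [ 370.1 -368.9  108.4] rpy [ 1.799e+02 -1.000e-01  9.300e+00] shift/40: [ 0.001 -0.016  0.119] turn [ 0.1  -0.12  0.2 ]
```

Emit:
move_arm(series="1 0 -0.01 0.1 0 0 0; 1 0 0 0 0 0 0; 1 0 0 0 0 0 0")

```text
clock: 39.92
eef_pos: [370.3, -368.7, 104.6]
tcp_rot: [3.139, -0.003, 0.163]
contact_force: [0.1, -0.9, -0.8]
opening: 0.537
```

Emit:
move_arm(series="1 0 0 0.025 0 0 0; 1 0 0 0 0 0 0")

```text
clock: 40.17
eef_pos: [370.4, -368.8, 103.7]
tcp_rot: [3.139, -0.003, 0.163]
contact_force: [-0.1, 0.2, -1.2]
opening: 0.541
```

Emit:
move_arm(series="-0.1 0 0 0 0 0 0; -0.2 0 0 0 0 0 0; -0.3 0 0 0 0 0 0; -0.6 0 0 0 0 0 0; -0.8 0 0 0 0 0 0; -0.8 0 0 0 0 0 0; -0.8 0 0 -0.2 0 0 0; -0.8 0 0 -0.5 0 0 0; -0.8 0 0 -0.8 0 0 0; -0.8 0 0 -0.8 0 0 0; -0.8 0 0 -0.8 0 0 0; -1 0 0 -0.2 0 0 0; -1 0 0 0 0 0 0")

```text
clock: 41.8
eef_pos: [369.9, -368.4, 242.0]
tcp_rot: [3.138, -0.003, 0.162]
contact_force: [-0.1, 0.3, -0.8]
opening: 0.999
```

```bash
python3 -c "
from h import *
plan(387,-126,210,9.1)
im,p=grab('wrist'); lid(im,p,(368.7,-368.5),147); cv2.imwrite('pics/w12.png',im)"
```

```text
t 41.8 at [ 369.9 -368.4  242. ] rpy [179.8  -0.2   9.3] shift/40: [ 1.4   -5.914  0.784] turn [ 0.21 -0.2   0.21]
lid px (np.int64(260), np.int64(194)) [260.3 193.1] [ 237  169   47   52 1737] centroid [ 370.3 -368.2  147. ] circle [ 368.  -370.3  147. ] r~ 24.1
```

Emit:
move_arm(series="-1 0.2 -0.85 0 0.2 -0.2 0; -1 0.2 -0.85 0 0 0 0; -1 0.2 -0.85 0.1 0 0 0; -1 0.2 -0.85 0.1 0 0 0; -1 0.2 -0.85 0.1 0 0 0; -1 0.2 -0.85 0.2 0 0 0; -1 0.2 -0.7 0.2 0 0 0; -1 0 0 0 0 0 0; -1 0 0 0 0 0 0")

```text
clock: 42.98
eef_pos: [382.0, -121.0, 202.6]
tcp_rot: [-3.131, 0.015, 0.162]
contact_force: [0.1, -0.4, 0.3]
opening: 1.001
```

```bash
python3 -c "
from h import *
im,p=grab('wrist'); lid(im,p,(437,-118.5),80,30); cv2.imwrite('pics/w13.png',im)
plan(437,-119,125,9.1)"
```

```text
lid px (np.int64(268), np.int64(128)) [269.2 127. ] [255 112  30  31 738] centroid [ 438.7 -118.6   80. ] circle [ 438.6 -118.4   80. ] r~ 15.3
t 43.02 at [ 381.9 -121.1  202.7] rpy [-179.4    0.8    9.2] shift/40: [1.396 0.189 1.919] turn [-0.62  0.84  0.12]
```

Emit:
move_arm(series="-1 0.47 0.05 0.4 -0.6 0.8 0.1; -1 0.47 0.05 0.5 0 0 0; -1 0.45 0.05 0.5 0 0 0; -1 0 0 0.3 0 0 0; -1 0 0 0 0 0 0; -1 0 0 0 0 0 0")

```text
clock: 43.78
eef_pos: [438.3, -122.5, 132.9]
tcp_rot: [3.14, -0.0, 0.153]
contact_force: [0.1, -0.5, 0.2]
opening: 0.999
```

```bash
python3 -c "
from h import *
plan(438.6,-118.5,32,9.1)"
```

```text
t 43.77 at [ 438.3 -122.5  132.9] rpy [179.9  -0.    8.8] shift/40: [ 0.023 -0.102  2.523] turn [ 0.07 -0.01 -0.31]
```

Emit:
move_arm(series="-1 0.02 -0.1 0.3 0 0 -0.3; -1 0 0 0.5 0 0 0; -1 0 0 0.5 0 0 0; -1 0 0 0.5 0 0 0; -1 0 0 0.4 0 0 0; -1 0 0 0.1 0 0 0; -1 0 0 0 0 0 0; -1 0 0 0 0 0 0")

```text
clock: 44.78
eef_pos: [438.7, -117.8, 39.6]
tcp_rot: [3.138, -0.005, 0.16]
contact_force: [-0.3, -0.2, 0.1]
opening: 1.002
```

```bash
python3 -c "
from h import *
plan(438.6,-118.5,32,9.1)"
```

```text
t 44.77 at [ 438.7 -117.8   39.6] rpy [179.8  -0.3   9.2] shift/40: [-0.007  0.016  0.19 ] turn [ 0.19 -0.31  0.06]
```

Emit:
move_arm(series="-1 0 0.01 0.15 0.2 -0.3 0; -1 0 0 0 0 0 0; 0 0 0 0 0 0 0; 1 0 0 0 0 0 0; 1 0 0 0 0 0 0; 1 0 0 0 0 0 0; 1 0 0 0 0 0 0; 1 0 0 0 0 0 0; 1 0 0 0 0 0 0; 1 0 0 0 0 0 0; 1 0 0 0 0 0 0", grip_force=40)

```text
clock: 46.15
eef_pos: [439.8, -118.7, 34.5]
tcp_rot: [3.141, -0.002, 0.16]
contact_force: [0.4, -0.5, 1.9]
opening: 0.354
```

Emit:
move_arm(series="1 0 0 -0.3 0 0 0; 1 0 0 -0.6 0 0 0; 1 0 0 -0.8 0 0 0; 1 0 0 -0.8 0 0 0; 1 0 0 -0.8 0 0 0; 1 0 0 -0.8 0 0 0; 1 0 0 -0.2 0 0 0; 1 0 0 0 0 0 0; 1 0 0 0 0 0 0")

```text
clock: 47.28
eef_pos: [437.2, -117.6, 213.9]
tcp_rot: [-3.141, -0.0, 0.16]
contact_force: [0.3, -0.3, -1.6]
opening: 0.352
```

```bash
python3 -c "
from h import *
plan(479.3,-350.7,190,9.1)"
```

```text
t 47.27 at [ 437.2 -117.6  213.9] rpy [-180.    -0.     9.2] shift/40: [0.112 5.922 0.593] turn [-0.03 -0.02  0.05]
```

Emit:
move_arm(series="1 0.02 0.4 0 0 0 0; 1 0.02 0.75 0 0 0 0; 1 0.02 0.75 0 0 0 0; 1 0.02 0.75 0 0 0 0; 1 0.02 0.75 0 0 0 0; 1 0.02 0.75 0 0 0 0; 1 0.02 0.75 0 0 0 0; 1 0.02 0.6 0 0 0 0; 1 0 0.3 0 0 0 0; 1 0 0 0 0 0 0; 1 0 0 0 0 0 0")

```text
clock: 48.65
eef_pos: [477.0, -359.0, 201.5]
tcp_rot: [-3.132, 0.013, 0.16]
contact_force: [-0.1, 0.5, -0.9]
opening: 0.353
```

```bash
python3 -c "
from h import *
plan(480.4,-350.5,145,9.1)"
```

```text
t 48.65 at [ 477.  -359.   201.5] rpy [-179.4    0.7    9.2] shift/40: [ 0.135 -0.182  1.414] turn [-0.57  0.75  0.05]
```

Emit:
move_arm(series="1 0.13 -0.18 0 -0.6 0.75 0; 1 0 0 0.3 0 0 0; 1 0 0 0.5 0 0 0; 1 0 0 0.3 0 0 0; 1 0 0 0.1 0 0 0; 1 0 0 0 0 0 0; 1 0 0 0 0 0 0")

```text
clock: 49.52
eef_pos: [481.7, -347.7, 151.7]
tcp_rot: [3.14, -0.002, 0.163]
contact_force: [-0.2, -0.2, -0.4]
opening: 0.352
```

```bash
python3 -c "
from h import *
plan(480.4,-350.5,111.5,9.1)
sc,_=grab('scene'); im,p=grab('wrist');cv2.imwrite('pics/w14.png',np.vstack([im[60:384],cv2.resize(sc[110:195,110:260],(512,276),interpolation=cv2.INTER_CUBIC)]))"
```

```text
t 49.52 at [ 481.7 -347.7  151.7] rpy [ 1.799e+02 -1.000e-01  9.300e+00] shift/40: [-0.044  0.063  1.005] turn [ 0.09 -0.09  0.25]
```

View pics/w14.png

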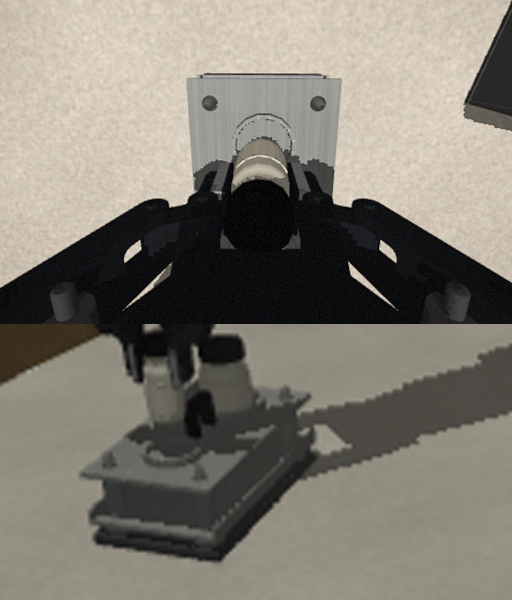

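The views show the narrow jar held upright above its well, and the wide jar standing in its own.

Emit:
move_arm(series="1 -0.04 0.06 0.2 0 0 0; 1 0 0 0.25 0 0 0; 1 0 0 0.25 0 0 0; 1 0 0 0.15 0 0 0; 1 0 0 0 0 0 0; 1 0 0 0 0 0 0")

```text
clock: 50.38
eef_pos: [480.3, -350.7, 115.2]
tcp_rot: [3.14, -0.002, 0.163]
contact_force: [0.1, -0.6, -0.2]
opening: 0.355
```

```bash
python3 -c "
from h import *
print(r.sense()['contact_force']);plan(480.4,-350.5,111.5,9.1)"
```

```text
[ 0.12419706 -0.62714507 -0.20905677]
t 50.38 at [ 480.3 -350.7  115.2] rpy [ 1.799e+02 -1.000e-01  9.300e+00] shift/40: [ 0.002 -0.005  0.092] turn [ 0.08 -0.09  0.23]
```

Emit:
move_arm(series="1 0 0 0.08 0 0 0; 1 0 0 0 0 0 0; 1 0 0 0 0 0 0")

```text
clock: 50.75
eef_pos: [480.8, -350.9, 112.4]
tcp_rot: [3.139, -0.002, 0.163]
contact_force: [-0.1, -0.2, -0.6]
opening: 0.355
```

Emit:
move_arm(series="1 0 0 0.02 0 0 0; 1 0 0 0 0 0 0; 0.2 0 0 0 0 0 0; 0.1 0 0 0 0 0 0; 0 0 0 0 0 0 0; -0.3 0 0 0 0 0 0; -0.6 0 0 0 0 0 0; -0.6 0 0 0 0 0 0; -0.6 0 0 -0.2 0 0 0; -0.6 0 0 -0.5 0 0 0; -0.8 0 0 -0.8 0 0 0; -0.8 0 0 -0.8 0 0 0; -0.8 0 0 -0.8 0 0 0; -1 0 0 -0.8 0 0 0; -1 -0.6 0 -0.3 0 0 0; -1 -0.6 0 0 0 0 0; -1 -0.6 0 0 0 0 0; -1 -0.6 0 0 0 0 0; -1 0 0 0 0 0 0; -1 0 0 0 0 0 0")

```text
clock: 53.25
eef_pos: [379.7, -366.6, 287.3]
tcp_rot: [3.139, -0.003, 0.162]
contact_force: [0.0, -1.0, 0.6]
opening: 0.997
```

```bash
python3 -c "
from h import *
plan(380,-370,270,9.1); s=r.sense(); print(s['contact_force'],s['qvel'].round(3))
im,p=grab('wrist'); lid(im,p,(368.7,-368.5),147,30); lid(im,p,(479.3,-350.7),157,30)
sc,_=grab('scene');cv2.imwrite('pics/w15.png',np.vstack([im[:300],cv2.resize(sc[110:195,110:260],(512,290),interpolation=cv2.INTER_CUBIC)]))"
```

```text
t 53.25 at [ 379.7 -366.6  287.3] rpy [179.8  -0.2   9.3] shift/40: [-0.007  0.084  0.432] turn [ 0.17 -0.2   0.17]
[ 0.01014613 -0.99621391  0.5560193 ] [-0.012 -0.004  0.011 -0.003  0.    -0.007]
lid px (np.int64(260), np.int64(192)) [261.1 191.7] [ 241  171   45   45 1284] centroid [ 369.5 -369.   147. ] circle [ 367.2 -374.9  147. ] r~ 27.9
lid px (np.int64(260), np.int64(80)) [261.3  80.9] [245  64  33  35 826] centroid [ 479.1 -351.2  157. ] circle [ 478.9 -351.1  157. ] r~ 17.2
```

View pics/w15.png

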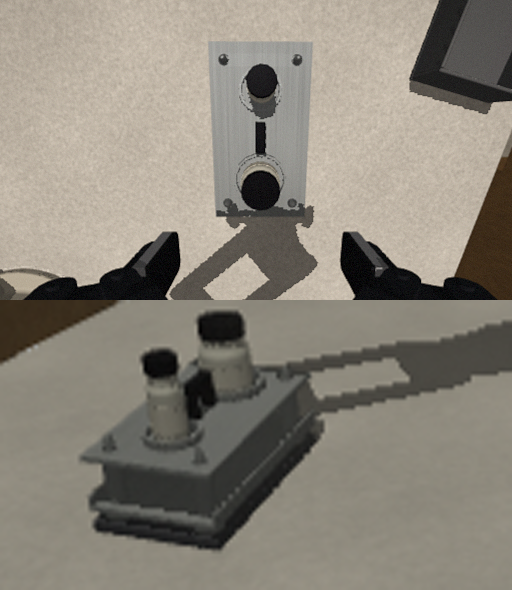

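Both jars stand upright in their wells (wide lid at about (261,190), narrow at (261,80)) and the gripper is well clear. I'll hand in now.

```bash
python3 -c "
from rig import r
print(r.sign_off())"
```

```text
the job is handed in; nothing more can be done
None
```

The stand is stacked and the job is handed in, at about 53 s of the 128 s allowed. I seated the lower tray, then the upper tray, then stood the wide jar in the wide well and the narrow jar in the narrow well. Hand-in reports no verdict, so the checks below are my own.

- **Trays:** The lower tray sits about 22 mm up, within about 1 mm of the measured stand centre. The upper tray sits level at about 72 mm, with all four post tips through its holes.
- **Jars:** Both lids were measured within about 1 mm of their well centres, at the heights expected for upright jars on the well floors.
- **Robot:** The gripper was open and well clear of everything at hand-in.
- **Bystanders:** I never approached the amber bottle or the steel weight. I passed high over the weight, but did not re-measure either one at the end.

Two readings were off:
- **Contact force:** While I eased the lower tray onto its shoulders, the wrist force briefly read 67 N vertically (about 70 N in all), against the 120 N limit. I backed off and reset the tray before releasing it.
- **Lid fit:** In the last picture, the circle fitted to the wide lid came out about 6 mm off. Its outline had merged with the dark handle or a shadow, so I used the lid's centroid and the views instead.

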